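# Put the draw plates away in their sprung holders

### The arm

A 6-joint arm with a two-finger parallel gripper is mounted at the origin on the work surface. World frame = base frame: x ahead of the robot, y to its left, z up, the work surface at z = 0. Lengths are in mm, angles in rad, forces in N, time in s.
With the tool pointing down it reaches from about 275 to 1000 mm from the base axis. Payload 8.4 kg.
Tool frame: the origin (TCP) lies on the centre line of the jaws, within the pads' length; the fingertips stand 17 mm ahead of it and the grasp point (between the pads) lies 2 mm behind it (r.tcp_to_tips is the z of the fingertips in the tool frame, in mm); z points along the fingers, y is the direction in which the jaws open and shut (so a half turn about z gives the same grasp; the last joint's range is limited). The gripper opens to 85 mm and grips with 20 to 120 N. Pads are 22 mm wide; open, the fingers measure 114 mm over their backs; the gripper's body (76 mm by 85 mm) begins 54 mm behind the grasp point. The pads swing forward as they close: fully open they stand 13 mm farther back than shut.
Start: joints at [-1.183, 0.353, 1.633, -0, 1.155, -0.002], TCP at [237.501, -578.119, 248.281] pointing down, gripper open.
Joint ranges: [-2.63, 2.63], [-0.92, 2.1], [0.06, 2.66], [-1.3, 4.44], [0, 2.69], [-3.02, 3.02]. Speed limits (rad/s): [2.22, 2.22, 2.79, 3.14, 3.14, 3.14].

### API

Orientations are given as [roll, pitch, yaw] about the fixed x, y, z axes, in that order (R = Rz(yaw) Ry(pitch) Rx(roll)).
In Python, from rig import r, cams, job gives the robot as it stands.
- The arm moves only by the tool drive_tool, never from a script. Its argument "deltas" is a list of rows, each a list of 4 numbers: the shift along the tool's x, y, z in cm, then the turn about the tool's z in rad. In form: [[x, y, z, roll], ...]. A call has 1 to 12 rows; each row shifts and turns the commanded pose from where the row before left it, along the tool's axes as they then stand; what a row does not reach is not made up. A row lasts 1/12 s, in which the tool goes at most 41.7 mm and 7.16 degrees, less where a joint would pass 70% of its speed; a pose out of reach is approached as far as the arm can. A call with a gripper value outside its range is refused whole. "jaw" is the closure, from 0 (fully open) to 1 (shut), set as the call begins (left out, the last holds). The fingers move at their own pace and stop on an object; "force" is the grip in N (left out, the last holds). Time passes only in rows, so rows that do not move let the fingers close. It gives the time, the measured TCP pose, the force and the opening at its end, in the units of the state.
- r.sense(): the state, without advancing time (a new reading comes with each control period).
- cams.grab_frame(name): name is "side" or "top" or "wrist"; returns (picture, depth): 420x560x3 uint8, red, green, blue; 420x560 float32, mm along the optical axis (not along the pixel's ray), 0 where there is no reading.
- cams.camera_params(name): a dict with "fx", "fy", "cx", "cy" (pixels), "k1" (the pictures are not rectified: a ray, as slopes to the right and down, at radius r is drawn at 1 + k1 r^2 times it, then the intrinsics apply), "R" (3x3) and "t" (3): a world point X has camera coordinates R X + t. Camera axes: x right, y down, z forward; pixel columns grow to the right and rows downward; lengths in mm; the calibration is good to about 2 mm. A picture is of the moment at which its call begins: read the wrist's pose just before it. camera_params takes no time and is no camera call; for the wrist camera it gives the pose at the moment of the call.
- job.sign_off(): hands the job in, once; it reports no verdict.
The state is a dict: "clock": time; "qpos": joint angles; "qvel": joint speeds; "joint_efforts": joint torques, N m; "eef_pos": TCP position; "tcp_rot": TCP orientation; "contact_force": force on the tool from outside, world axes, zero at the start; "wrist_torque": the same for the moment, N m; "opening": opening from 0.0 (shut) to 1.0 (fully open).
Only numpy, scipy, OpenCV 4.12 (cv2) and the standard library are available. Lean on these libraries where they do the work, as an engineer would, in place of code of your own. Each camera call takes 0.05 s, during which the arm holds its last target. There are 200 camera calls.

### The job

Put both steel draw plates away, the longer one in the longer holder and the shorter one in the shorter holder. Each plate goes nose first under the holder's roof, pushes the sprung stop back and then drops down behind the lip, so that it lies flat on the rib with the spring pressing it against the lip. Push gently and do not ram a stop against the end of its travel (40 N is too much); let go of both, and do not disturb the hammer, the bur stand or the tin.

Things in the scene. Friction and masses are not known exactly. Their poses are not given: they have to be found in the camera images.
- long_plate: Steel draw plate: flat bar 175 x 36 x 10 mm with three rows of small holes, lying flat on the bench at the start. Origin at the middle of the bar; x along its length, y across its width, z through its thickness. Both ends are alike and either face may be up.
- short_plate: Steel draw plate: flat bar 140 x 36 x 10 mm with three rows of small holes, lying flat on the bench at the start. Origin at the middle of the bar; x along its length, y across its width, z through its thickness. Both ends are alike and either face may be up.
- long_holder: Fixed wooden holder for the 175 mm plate: lip at one end, steel roof at the other. Origin at the underside of its board, below the middle of the seated plate; x along the lane from lip to roof, z up. Board 56 wide, 10 thick; on it a rib 22 wide, its top 18 mm above the bench, carries the plate. Between lip and roof the sides are open for fingers.
- short_holder: Fixed wooden holder for the 140 mm plate: lip at one end, steel roof at the other. Origin at the underside of its board, below the middle of the seated plate; x along the lane from lip to roof, z up. Board 56 wide, 10 thick; on it a rib 22 wide, its top 18 mm above the bench, carries the plate. Between lip and roof the sides are open for fingers.
- long_holder_stop: Sprung brass stop under the roof, sliding along the holder's x; axes as the holder's. Block 34 wide, 14 high. Origin at the middle of the face that the plate's nose meets, 81.5 mm from the seat point at rest. It yields 10 mm, resisting with 4 N at first and 8.5 N at the end, then hits a hard end. The plate must push it 6.5 mm or more for its tail to drop behind the lip.
- short_holder_stop: Sprung brass stop under the roof, sliding along the holder's x; axes as the holder's. Block 34 wide, 14 high. Origin at the middle of the face that the plate's nose meets, 64 mm from the seat point at rest. It yields 10 mm, resisting with 4 N at first and 8.5 N at the end, then hits a hard end. The plate must push it 6.5 mm or more for its tail to drop behind the lip.
- long_holder_seat (a point): Middle (centre of the bar) of a plate properly seated in this holder, 23 mm above the bench; axes as the holder's.
- long_holder_lip (a point): Middle of the upper inner edge of the dark steel lip (8 thick, 36 wide, its top 11 mm above the rib's top), that the plate's tail drops behind; 87.5 mm from the seat point. A level plate carried over the lip is too high for the roof: it must go in nose down.
- long_holder_mouth (a point): Middle of the lane on the rib's top, below the roof's front edge. Lane 44 mm wide between cheeks; roof 50 mm long, underside 18 mm above the rib, top 41 mm above the bench, slotted along its middle. Under it a sprung brass stop, face 14 mm past this point at rest (seated plate's nose: 20 mm past); it yields up to 10 mm.
- short_holder_seat (a point): Middle (centre of the bar) of a plate properly seated in this holder, 23 mm above the bench; axes as the holder's.
- short_holder_lip (a point): Middle of the upper inner edge of the dark steel lip (8 thick, 36 wide, its top 11 mm above the rib's top), that the plate's tail drops behind; 70 mm from the seat point. A level plate carried over the lip is too high for the roof: it must go in nose down.
- short_holder_mouth (a point): Middle of the lane on the rib's top, below the roof's front edge. Lane 44 mm wide between cheeks; roof 50 mm long, underside 18 mm above the rib, top 41 mm above the bench, slotted along its middle. Under it a sprung brass stop, face 14 mm past this point at rest (seated plate's nose: 20 mm past); it yields up to 10 mm.
- hammer: Bystander: hammer lying on the bench, about 240 mm long, origin near its middle.
- bur_stand: Bystander: green block 75 x 55 x 30 mm set with burs, 70 mm high in all; origin at the middle of its underside.
- tin: Bystander: open round metal tin 80 mm across, 35 mm high; origin at the middle of its underside.
Things that resemble listed ones, but are neither listed nor needed, are in the scene too. Leave any pink or red look-alike of the short_holder alone.

How it is judged (in metres and radians):
At the end, for the whole second after the job is handed in: Each plate lies at rest in the holder of its own length: its middle within 4 mm along, 6 mm across and 3 mm in height of the holder's seat point, its length within 0.07 rad of the lane and flat within 0.04 rad of the rib (x of long_plate in the frame of long_holder_seat between -0.004 and 0.004 m and y of long_plate in the frame of long_holder_seat between -0.006 and 0.006 m and z of long_plate in the frame of long_holder_seat between -0.003 and 0.003 m and angle between the x axis of long_plate and the x axis of long_holder_seat, either way round below 0.07 rad and angle between the z axis of long_plate and the z axis of long_holder_seat, either way round below 0.04 rad and linear speed of each of long_plate, short_plate below 0.01 m/s and x of short_plate in the frame of short_holder_seat between -0.004 and 0.004 m and y of short_plate in the frame of short_holder_seat between -0.006 and 0.006 m and z of short_plate in the frame of short_holder_seat between -0.003 and 0.003 m and angle between the x axis of short_plate and the x axis of short_holder_seat, either way round below 0.07 rad and angle between the z axis of short_plate and the z axis of short_holder_seat, either way round below 0.04 rad); the robot touches nothing.
It fails at once if the hammer is moved more than 20 mm (distance of hammer from where it was at the start of the episode above 0.02 m).
It fails at once if the bur stand is moved more than 20 mm (distance of bur_stand from where it was at the start of the episode above 0.02 m).
It fails at once if the tin is moved more than 20 mm (distance of tin from where it was at the start of the episode above 0.02 m).
It fails at once if a sprung stop is rammed: a plate presses on it with over 40 N (contact force between any of long_plate, short_plate and long_holder_stop above 40 N or contact force between any of long_plate, short_plate and short_holder_stop above 40 N).
It also fails if it takes over 70 s, if anything falls off the work surface, if the arm or the gripper's body presses on something with over 40 N, if the wrist force passes 120 N, or if a joint passes its speed limit or range.

## Working session

There is one attempt and no reset: what is moved stays moved. The work goes in short steps, Python scripts to look and compute and a tool call to move; the robot and the scene stay as the last step left them, time stands still between calls to the robot, and variables do not carry over. Pictures are saved under pics/ and viewed, about 8 in all and at most 12, crops included, and the job is handed in when it is done.

Besides the shell and the picture viewer there is one more tool, called after "Emit:" by a JSON object that holds its "fn" and its "kwargs". drive_tool: Moves the arm, as the interface text tells. Its arguments: {"type":"object","properties":{"deltas":{"type":"array"},"jaw":{"type":"number"},"force":{"type":"number"}},"required":["deltas"]}

```bash
ls; mkdir -p pics; cat > h.py <<'E'
import numpy as np, cv2
from rig import r, cams, job
def pts(name, uv, z=None, depth=None):
    """pixels -> world; on plane z (mm) or by depth"""
    c=cams.camera_params(name); R=np.array(c['R']);t=np.array(c['t'])
    uv=np.asarray(uv,float).reshape(-1,2)
    d=np.c_[(uv[:,0]-c['cx'])/c['fx'],(uv[:,1]-c['cy'])/c['fy']]
    u=d.copy()
    for _ in range(20): u=d/(1+c['k1']*(u**2).sum(1,keepdims=True))
    ray=np.c_[u,np.ones(len(u))]
    if depth is not None: return (ray*np.asarray(depth).reshape(-1,1)-t)@R
    o=-R.T@t; w=ray@R
    return o+w*((z-o[2])/w[:,2])[:,None]
def proj(name,X):
    c=cams.camera_params(name);X=np.asarray(X,float).reshape(-1,3)@np.array(c['R']).T+np.array(c['t'])
    u=X[:,:2]/X[:,2:]; u=u*(1+c['k1']*(u**2).sum(1,keepdims=True))
    return u*[c['fx'],c['fy']]+[c['cx'],c['cy']]
def world(name,depth):
    v,u=np.mgrid[:420,:560]
    return pts(name,np.c_[u.ravel(),v.ravel()],depth=depth.ravel()).reshape(420,560,3)
E
python3 - <<'E'
from h import *
print(r.sense(), r.tcp_to_tips)
for n in ('top','side'):
    p,d=cams.grab_frame(n); np.savez(f'{n}0.npz',p=p,d=d)
    cv2.imwrite(f'pics/{n}0.png',cv2.resize(p[...,::-1],(800,600)))
    c=cams.camera_params(n); print(n,-np.array(c['R']).T@c['t'],c['fx'],c['k1'],np.array(c['R'])[2])
E
```

```text
pics
{'clock': 0.0, 'qpos': array([-1.18341022e+00,  3.53657881e-01,  1.63413458e+00, -1.55631407e-06,
        1.15522036e+00, -2.38142505e-03]), 'qvel': array([-0.00059624,  0.00126836, -0.00155113, -0.00120378,  0.00067508,
       -0.00167345]), 'joint_efforts': array([-6.47134984e-04, -6.05268717e+01, -3.42073059e+01,  8.74392049e-05,
        9.50434740e-03,  3.29758983e-06]), 'eef_pos': array([ 237.31993788, -577.69331839,  247.55540377]), 'tcp_rot': array([-3.14017248e+00, -1.95908416e-06,  3.89768155e-01]), 'contact_force': array([-0.42561058, -0.53119415, -0.15869868]), 'wrist_torque': array([-0.03927041,  0.02629317, -0.01254468]), 'opening': 1.001971957709563} 17.0
top [ 480.50387334  -92.56823592 1128.36421374] 436.62802811056577 -0.140500246662456 [ 0.06333511  0.02686048 -0.99763078]
side [498.40169248 713.65629236 953.24980383] 484.4691820092974 -0.17457909996020007 [ 0.03627531 -0.66226545 -0.74839065]
```

View pics/top0.png

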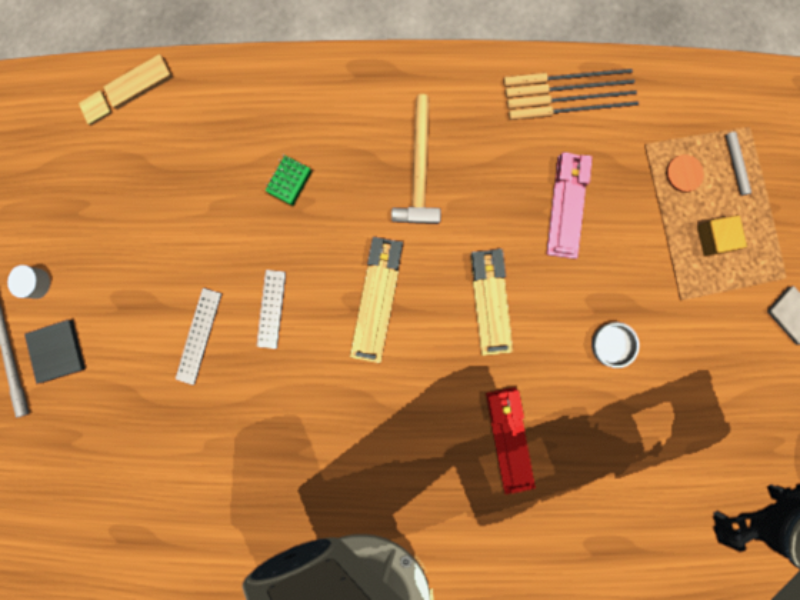

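View pics/side0.png

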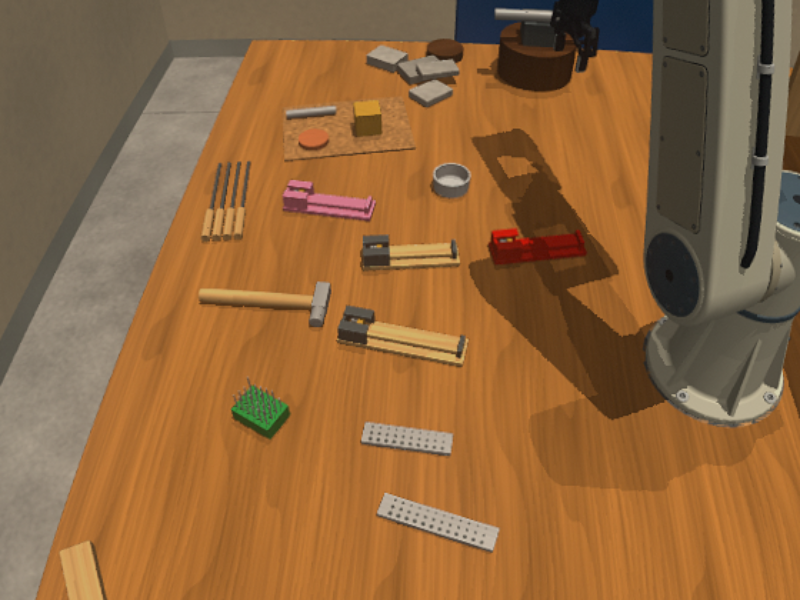

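```bash
cat > m.py <<'E'
from h import *
D={n:np.load(f'{n}0.npz') for n in('top','side')}
# plates and holders: approx ROI in world, then masks
def run(n):
    p=D[n]['p'];d=D[n]['d'];W=world(n,d);hsv=cv2.cvtColor(p,cv2.COLOR_RGB2HSV)
    z=W[...,2]
    def ann(tag,m,zp,amin):
        m=cv2.morphologyEx(m.astype(np.uint8),cv2.MORPH_CLOSE,np.ones((3,3)))
        k,lab,st,ce=cv2.connectedComponentsWithStats(m)
        for i in range(1,k):
            if st[i,4]<amin: continue
            cs,_=cv2.findContours((lab==i).astype(np.uint8),cv2.RETR_EXTERNAL,cv2.CHAIN_APPROX_NONE)
            c=max(cs,key=len).reshape(-1,2)
            P=pts(n,c,z=zp)
            (cx,cy),(w,h),a=cv2.minAreaRect(P[:,:2].astype(np.float32))
            if h>w: w,h=h,w; a+=90
            a=(a+90)%180-90
            print(n,tag,'ctr %.1f %.1f size %.1f %.1f ang %.2f px %d,%d zmed %.1f'%(cx,cy,w,h,a,*ce[i],np.median(z[lab==i])))
    H,S,V=[hsv[...,i].astype(int) for i in range(3)]
    roi=(W[...,0]>330)&(W[...,0]<760)&(W[...,1]>-260)&(W[...,1]<420)
    ann('plate',roi&(S<60)&(V>110)&(z<25),10,200)
    ann('wood',roi&(H>=20)&(H<=30)&(S>60)&(S<160)&(V>120)&(z>3),14,300)
    ann('roof',roi&(S<90)&(V<110)&(z>34)&(z<50),41,30)
    ann('lip',roi&(S<110)&(V<110)&(z>22)&(z<34),29,6)
run('top');run('side')
E
python3 m.py
```

```text
top plate ctr 704.0 -90.0 size 85.6 26.4 ang -89.71 px 290,150 zmed 24.7
top plate ctr 530.4 170.5 size 139.2 36.9 ang -5.63 px 189,216 zmed 9.6
top plate ctr 478.9 306.3 size 174.6 37.1 ang -15.94 px 138,234 zmed 9.6
top wood ctr 545.1 -21.3 size 212.4 54.7 ang -10.47 px 261,217 zmed 12.0
top wood ctr 525.6 -229.1 size 143.8 56.0 ang 6.28 px 344,218 zmed 11.7
top roof ctr 628.7 -37.7 size 51.8 48.6 ang 79.88 px 269,175 zmed 40.7
top roof ctr 611.4 -218.2 size 50.9 45.9 ang -82.35 px 340,182 zmed 40.3
top lip ctr 465.1 -236.2 size 30.3 3.5 ang -83.97 px 347,242 zmed 28.3
top lip ctr 449.2 -10.2 size 20.2 2.5 ang -89.36 px 258,248 zmed 26.8
side plate ctr 530.1 170.6 size 139.4 35.6 ang -5.80 px 284,306 zmed 11.0
side plate ctr 479.0 306.4 size 173.7 36.1 ang -16.14 px 306,364 zmed 10.8
side roof ctr 611.4 -219.2 size 55.2 46.5 ang -85.77 px 261,171 zmed 42.2
side roof ctr 629.3 -36.1 size 56.5 48.8 ang 79.29 px 248,223 zmed 42.2
side lip ctr 462.7 -235.4 size 39.1 6.8 ang -82.93 px 317,172 zmed 29.9
side lip ctr 606.9 -196.8 size 45.6 15.1 ang 2.95 px 263,181 zmed 29.0
side lip ctr 700.0 -43.7 size 15.1 4.4 ang -23.14 px 221,223 zmed 22.7
side lip ctr 634.0 -11.0 size 46.2 10.2 ang -12.92 px 245,234 zmed 28.3
side lip ctr 448.5 -3.5 size 35.2 7.0 ang 79.25 px 322,240 zmed 30.3
```

```bash
cat >> h.py <<'E'
import sys
def plan(x,y,z,yaw):
    s=r.sense(); p=s['eef_pos'];w=s['tcp_rot'][2]
    d=np.array([x,y,z])-p; c,k=np.cos(yaw),np.sin(yaw)
    print('roll %.3f then tool cm'%(w-yaw),np.round([(c*d[0]+k*d[1])/10,(k*d[0]-c*d[1])/10,-d[2]/10],3),
      'F',np.round(s['contact_force'],1),'t',round(s['clock'],2))
E
python3 -c "
from h import *
plan(479,306.4,150,-0.279)"
```

```text
roll 0.669 then tool cm [ -1.116 -91.649   9.762] F [0.4 0.  0.6] t 0.1
```

Emit:
{"fn": "drive_tool", "kwargs": {"deltas": [[0, 0, 0, 0.1115], [0, 0, 0, 0.1115], [0, 0, 0, 0.1115], [0, 0, 0, 0.1115], [0, 0, 0, 0.1115], [0, 0, 0, 0.1115], [0, -3, 0, 0], [0, -3.5, 0, 0], [0, -3.5, 0, 0], [0, -3.5, 0, 0], [0, -3.5, 0, 0], [0, -3.5, 0, 0]], "jaw": 0}}

```text
clock: 1.1
eef_pos: [293.9, -379.3, 248.0]
tcp_rot: [-3.141, 0.0, -0.28]
contact_force: [1.3, -1.1, -0.1]
opening: 1.002
```

Emit:
{"fn": "drive_tool", "kwargs": {"deltas": [[0, -3.5, 0, 0], [0, -3.5, 0, 0], [0, -3.5, 0, 0], [0, -3.5, 0, 0], [0, -3.5, 0, 0], [0, -3.5, 0, 0], [0, -3.5, 0, 0], [0, -3.5, 0, 0], [0, -3.5, 0, 0], [0, -3.5, 0, 0], [0, -3.5, 0, 0], [0, -3.5, 0, 0]]}}

```text
clock: 2.1
eef_pos: [409.7, 24.5, 248.3]
tcp_rot: [-3.142, -0.0, -0.279]
contact_force: [0.2, 0.2, -1.3]
opening: 1.001
```

```bash
python3 -c "
from h import *
plan(479,306.4,100,-0.279);print(r.sense()['tcp_rot'],r.sense()['qpos'])"
```

```text
roll -0.000 then tool cm [ -1.099 -29.011  14.83 ] F [ 0.2  0.2 -1.3] t 2.1
[-3.14158549e+00 -1.44334151e-04 -2.79058200e-01] [ 5.60601297e-02  7.82029813e-03  2.06239905e+00 -4.63698869e-05
  1.07123464e+00  1.90593687e+00]
```

Emit:
{"fn": "drive_tool", "kwargs": {"deltas": [[-0.1, -3.5, 1.5, 0], [-0.1, -3.5, 1.5, 0], [-0.1, -3.5, 1.5, 0], [-0.2, -3.5, 1.5, 0], [-0.2, -3.5, 1.5, 0], [-0.1, -3.5, 1.5, 0], [-0.1, -3.5, 1.5, 0], [-0.1, -3, 1.5, 0], [-0.1, -1.5, 1.5, 0], [0, 0, 1, 0], [0, 0, 0, 0], [0, 0, 0, 0]]}}

```text
clock: 3.1
eef_pos: [478.1, 303.3, 102.6]
tcp_rot: [3.139, 0.002, -0.279]
contact_force: [-0.4, -0.1, 1.0]
opening: 1.001
```

```bash
python3 - <<'E'
from h import *
plan(479,306.4,17,-0.279)
p,d=cams.grab_frame('wrist')
hsv=cv2.cvtColor(p,cv2.COLOR_RGB2HSV)
cv2.imwrite('pics/w1.png',p[...,::-1])
m=((hsv[...,1]<60)&(hsv[...,2]>110)).astype(np.uint8)
m=cv2.morphologyEx(m,cv2.MORPH_CLOSE,np.ones((7,7)))
k,lab,st,ce=cv2.connectedComponentsWithStats(m)
for i in range(1,k):
    if st[i,4]<800: continue
    c=max(cv2.findContours((lab==i).astype(np.uint8),0,1)[0],key=len).reshape(-1,2)
    P=pts('wrist',c,z=10); print(ce[i],st[i],cv2.minAreaRect(P[:,:2].astype(np.float32)))
E
```

```text
roll -0.000 then tool cm [-2.000e-03 -3.200e-01  8.564e+00] F [-0.4 -0.1  1. ] t 3.1
[470.80321398  94.13156658] [  434     0    67   196 10641] ((518.3767700195312, 171.57620239257812), (35.56586837768555, 115.17499542236328), 84.541748046875)
[271.3490386  202.45427859] [  241    75    61   260 13626] ((479.73699951171875, 306.77191162109375), (35.79314041137695, 174.19769287109375), 73.80731964111328)
```

View pics/w1.png

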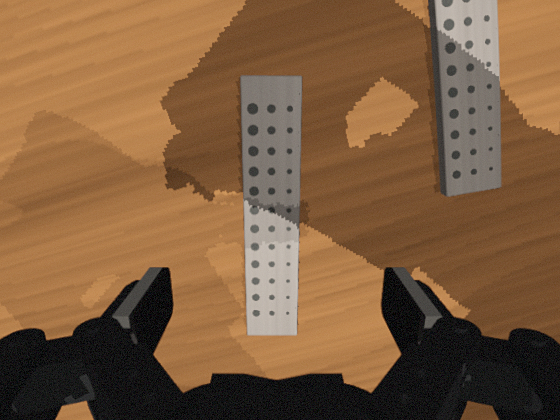

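Emit:
{"fn": "drive_tool", "kwargs": {"deltas": [[0, -0.35, 1.5, 0], [0, 0, 2, 0], [0, 0, 2, 0], [0, 0, 1.5, 0], [0, 0, 1, 0], [0, 0, 0.5, 0], [0, 0, 0, 0], [0, 0, 0, 0]]}}

```text
clock: 3.82
eef_pos: [480.5, 307.8, 19.1]
tcp_rot: [-3.141, -0.001, -0.28]
contact_force: [0.9, 0.9, 0.5]
opening: 1.001
```

Emit:
{"fn": "drive_tool", "kwargs": {"deltas": [[0, 0, 0, 0], [0, 0, 0, 0], [0, 0, 0, 0], [0, 0, 0, 0], [0, 0, 0, 0], [0, 0, 0, 0], [0, 0, 0, 0], [0, 0, 0, 0]], "jaw": 1, "force": 40}}

```text
clock: 4.48
eef_pos: [480.2, 307.9, 18.9]
tcp_rot: [-3.141, -0.0, -0.279]
contact_force: [-0.9, -1.9, 6.3]
opening: 0.405
```

```bash
python3 -c "
from h import *
plan(538.3-30*.983,-20.1+30*.182,100,-0.183);print(r.sense())"
```

```text
roll -0.096 then tool cm [ 8.682 31.198 -8.107] F [-0.9 -1.9  6.3] t 4.48
{'clock': 4.4833, 'qpos': array([ 5.67593327e-01,  5.79186299e-01,  1.89643310e+00, -8.26911528e-05,
        6.65592323e-01,  2.41760045e+00]), 'qvel': array([ 0.00069636, -0.00053396, -0.0004272 ,  0.00068428,  0.00018234,
        0.00071413]), 'joint_efforts': array([ 2.42987461e-01, -5.91682756e+01, -2.04207194e+01,  8.25603353e-02,
       -6.06753007e-01, -8.84433801e-03]), 'eef_pos': array([480.2136653 , 307.93305162,  18.92895692]), 'tcp_rot': array([-3.14134111e+00, -2.90596957e-04, -2.79145805e-01]), 'contact_force': array([-0.94027699, -1.88576421,  6.26847269]), 'wrist_torque': array([-0.1818993 ,  0.20474759, -0.0417832 ]), 'opening': 0.4053211845608955}
```

Emit:
{"fn": "drive_tool", "kwargs": {"deltas": [[0, 0, -1, 0], [0, 0, -2, 0], [0, 0, -2.5, 0], [0, 0, -2.5, -0.096], [0.9, 3, 0, 0], [0.9, 3.2, 0, 0], [0.9, 3.2, 0, 0], [0.9, 3.2, 0, 0], [0.9, 3.2, 0, 0], [0.9, 3.2, 0, 0], [0.9, 3.2, 0, 0], [0.9, 3.2, 0, 0]]}}

```text
clock: 5.48
eef_pos: [504.1, 43.4, 98.6]
tcp_rot: [3.142, 0.0, -0.183]
contact_force: [0.0, 0.9, -4.8]
opening: 0.407
```

Emit:
{"fn": "drive_tool", "kwargs": {"deltas": [[0.9, 3.2, 0, 0], [0.6, 2.6, 0, 0], [0, 0, 0, 0], [0, 0, 0, 0], [0, 0, 0, 0], [0, 0, 0, 0]]}}

```text
clock: 5.98
eef_pos: [508.5, -14.0, 98.3]
tcp_rot: [-3.141, 0.0, -0.183]
contact_force: [-0.3, 0.6, -4.2]
opening: 0.404
```

```bash
python3 - <<'E'
from h import *
plan(538.3-30*.983,-20.1+30*.182,100,-0.183);s=r.sense();print(s['eef_pos'],s['tcp_rot'],s['wrist_torque'],s['opening'])
p,d=cams.grab_frame('wrist')
cv2.imwrite('pics/w2.png',p[...,::-1]);np.savez('w2.npz',p=p,d=d)
# predicted seat, lip, mouth, roof corners from estimates
a=np.array([.9833,-.1822]);n=np.array([.1822,.9833]);S=np.array([538.3,-20.1])
for nm,X,z in(('lipin',-87.5,29),('mouthroof',67.5,41),('roofend',117.5,41)):
    for w in(-18,18) if nm=='lipin' else (-25,25):
        print(nm,w,proj('wrist',np.r_[S+a*X+n*w,z])[0].round(1))
E
```

```text
roll 0.000 then tool cm [ 0.046  0.06  -0.168] F [-0.3  0.6 -4.2] t 5.98
[508.46265223 -13.96662526  98.32198479] [-3.14144834e+00  4.63944672e-04 -1.82510473e-01] [-0.0054981   0.02612156  0.00022654] 0.4040885829220439
lipin -18 [306.9 317.2]
lipin 18 [249.4 317.2]
mouthroof -25 [331.6  45.9]
mouthroof 25 [226.2  45.7]
roofend -25 [335.4 -72.9]
roofend 25 [222.9 -73.1]
```

View pics/w2.png

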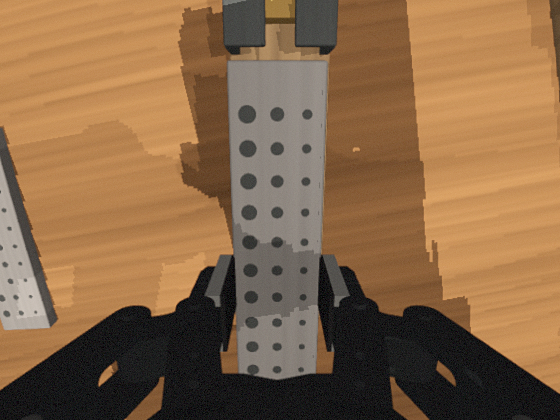

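Emit:
{"fn": "drive_tool", "kwargs": {"deltas": [[0.3, 0.08, 1, 0], [0, 0, 1.5, 0], [0, 0, 1.3, 0], [0, 0, 0.6, 0], [0, 0, 0.2, 0], [0, 0, 0, 0], [0, 0, 0, 0]], "force": 20}}

```text
clock: 6.62
eef_pos: [511.9, -15.9, 52.4]
tcp_rot: [-3.142, -0.0, -0.183]
contact_force: [0.6, -0.2, -4.2]
opening: 0.405
```

Emit:
{"fn": "drive_tool", "kwargs": {"deltas": [[0, 0, 0.1, 0], [0, 0, 0.1, 0], [0, 0, 0.1, 0], [0, 0, 0.1, 0], [0, 0, 0.1, 0], [0, 0, 0, 0], [0, 0, 0, 0]]}}

```text
clock: 7.2
eef_pos: [511.8, -16.1, 47.4]
tcp_rot: [-3.142, -0.0, -0.183]
contact_force: [0.2, 0.1, -3.4]
opening: 0.406
```

Emit:
{"fn": "drive_tool", "kwargs": {"deltas": [[0, 0, 0.1, 0], [0, 0, 0.1, 0], [0, 0, 0.1, 0], [0, 0, 0, 0], [0, 0, 0, 0]]}}

```text
clock: 7.62
eef_pos: [512.1, -16.2, 44.4]
tcp_rot: [-3.141, -0.001, -0.183]
contact_force: [2.1, -1.3, -0.0]
opening: 0.406
```

Emit:
{"fn": "drive_tool", "kwargs": {"deltas": [[0, 0, 0.1, 0], [0, 0, 0.1, 0], [0, 0, 0.1, 0], [0, 0, 0, 0], [0, 0, 0, 0]]}}

```text
clock: 8.03
eef_pos: [512.5, -16.2, 43.0]
tcp_rot: [-3.142, -0.002, -0.183]
contact_force: [-3.7, -1.4, 23.0]
opening: 0.401
```

```bash
python3 - <<'E'
from h import *
s=r.sense();print(s['eef_pos'],s['wrist_torque'],s['contact_force'])
p,d=cams.grab_frame('side')
cv2.imwrite('pics/s3.png',cv2.resize(p[200:270,210:350,::-1],(800,400),interpolation=2))
E
```

```text
[512.47616958 -16.21459727  42.95806768] [-0.11834117  0.81785092  0.18204344] [-3.73656351 -1.42793465 22.9613271 ]
```

View pics/s3.png

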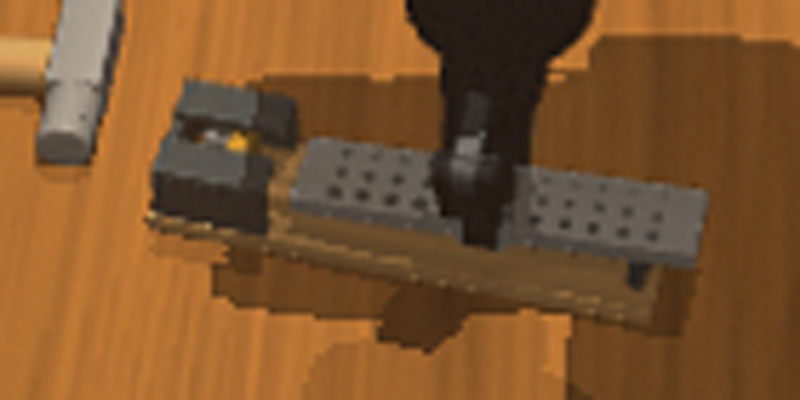

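Emit:
{"fn": "drive_tool", "kwargs": {"deltas": [[0, 0, -0.1, 0], [0, 0, -0.05, 0], [0, 0, 0, 0]]}}

```text
clock: 8.33
eef_pos: [512.1, -16.2, 43.1]
tcp_rot: [-3.141, -0.001, -0.183]
contact_force: [2.3, -1.7, 6.8]
opening: 0.403
```

Emit:
{"fn": "drive_tool", "kwargs": {"deltas": [[0, 0, 0, 0], [0, 0, 0, 0], [0, 0, 0, 0], [0, 0, 0, 0], [0, 0, 0, 0], [0, 0, 0, 0]], "jaw": 0.4}}

```text
clock: 8.83
eef_pos: [511.4, -16.1, 42.6]
tcp_rot: [3.142, 0.0, -0.183]
contact_force: [0.2, 0.1, -0.4]
opening: 0.601
```

```bash
python3 - <<'E'
from h import *
s=r.sense();print(s['eef_pos'],s['contact_force'],s['opening'])
p,d=cams.grab_frame('side')
W=world('side',d)
S=np.array([538.3,-20.1]);a=np.array([.9833,-.1822]);n=np.array([.1822,.9833])
hsv=cv2.cvtColor(p,cv2.COLOR_RGB2HSV)
L=(W[...,:2]-S)@np.c_[a,n]
m=(abs(L[...,0])<125)&(abs(L[...,1])<25)&(hsv[...,1]<70)&(hsv[...,2]>85)&(W[...,2]>20)&(W[...,2]<48)
for x in range(-125,100,10):
    k=m&(abs(L[...,0]-x)<5)
    if k.sum()>3: print(x,k.sum(),'z %.1f'%np.median(W[...,2][k]),'y %.1f..%.1f'%tuple(np.percentile(L[...,1][k],[3,97])))
cv2.imwrite('pics/s4.png',cv2.resize(p[200:270,210:350,::-1],(800,400),interpolation=2))
E
```

```text
[511.36251562 -16.08565966  42.62122237] [ 0.23200227  0.12557002 -0.36983969] 0.6011988138930501
-115 26 z 42.3 y -15.2..16.5
-105 49 z 41.8 y -15.9..16.3
-95 42 z 40.3 y -17.9..15.9
-85 37 z 39.9 y -18.1..16.2
-75 44 z 39.6 y -16.9..13.6
-65 42 z 38.5 y -17.1..16.9
-55 41 z 38.1 y -17.3..14.9
-45 19 z 38.0 y -16.4..12.3
-35 5 z 37.0 y -17.6..8.5
5 29 z 32.9 y -15.2..17.8
15 34 z 32.8 y -18.5..15.6
25 36 z 31.6 y -16.1..16.0
35 38 z 31.5 y -16.5..15.2
45 37 z 29.8 y -17.5..17.2
55 39 z 29.7 y -17.6..15.7
85 33 z 42.6 y -22.3..24.2
95 42 z 41.2 y -23.6..23.4
```

View pics/s4.png

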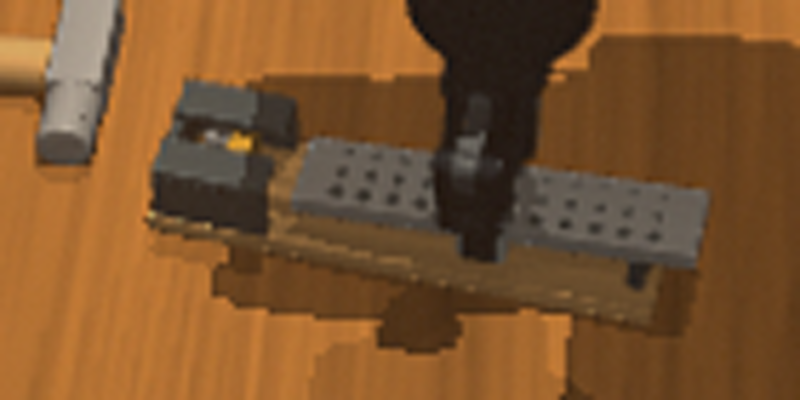

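Emit:
{"fn": "drive_tool", "kwargs": {"deltas": [[-1, 0, 0, 0], [-1, 0, 0, 0], [0, 0, 0.3, 0], [0, 0, 0, 0]]}}

```text
clock: 9.22
eef_pos: [490.5, -12.3, 39.4]
tcp_rot: [3.141, 0.001, -0.183]
contact_force: [0.0, -0.5, 0.7]
opening: 0.598
```

Emit:
{"fn": "drive_tool", "kwargs": {"deltas": [[0, 0, 0, 0], [0, 0, 0, 0], [0, 0, 0, 0], [0, 0, 0, 0], [0, 0, 0, 0], [0, 0, 0, 0], [0, 0, 0, 0]], "jaw": 1, "force": 20}}

```text
clock: 9.8
eef_pos: [492.0, -12.5, 39.9]
tcp_rot: [-3.141, -0.0, -0.183]
contact_force: [-1.9, 2.0, 4.0]
opening: 0.415
```

Emit:
{"fn": "drive_tool", "kwargs": {"deltas": [[0.3, 0, 0, 0], [0.3, 0, 0, 0], [0.3, 0, 0, 0], [0.3, 0, 0, 0], [0.2, 0, 0, 0], [0, 0, 0, 0], [0, 0, 0, 0]]}}

```text
clock: 10.38
eef_pos: [506.1, -15.1, 39.6]
tcp_rot: [-3.142, -0.001, -0.183]
contact_force: [0.8, 0.1, -3.7]
opening: 0.416
```

Emit:
{"fn": "drive_tool", "kwargs": {"deltas": [[0.2, 0, 0, 0], [0.2, 0, 0, 0], [0.1, 0, 0, 0], [0, 0, 0, 0], [0, 0, 0, 0]]}}

```text
clock: 10.8
eef_pos: [510.8, -16.0, 39.8]
tcp_rot: [-3.142, -0.0, -0.183]
contact_force: [0.4, 0.1, -5.2]
opening: 0.419
```

Emit:
{"fn": "drive_tool", "kwargs": {"deltas": [[0.1, 0, 0, 0], [0.1, 0, 0, 0], [0, 0, 0, 0], [0, 0, 0, 0]]}}

```text
clock: 11.13
eef_pos: [512.7, -16.3, 39.8]
tcp_rot: [-3.142, -0.0, -0.183]
contact_force: [-0.0, -0.5, -3.5]
opening: 0.416
```

Emit:
{"fn": "drive_tool", "kwargs": {"deltas": [[0.1, 0, 0, 0], [0.1, 0, 0, 0], [0, 0, 0, 0], [0, 0, 0, 0]]}}

```text
clock: 11.47
eef_pos: [514.1, -16.6, 39.6]
tcp_rot: [3.141, 0.001, -0.183]
contact_force: [-1.6, 0.6, -3.5]
opening: 0.414
```

Emit:
{"fn": "drive_tool", "kwargs": {"deltas": [[0.1, 0, 0, 0], [0, 0, 0, 0], [0, 0, 0, 0], [0, 0, 0, 0]]}}

```text
clock: 11.8
eef_pos: [514.5, -16.7, 39.5]
tcp_rot: [3.141, 0.002, -0.183]
contact_force: [-4.6, 0.5, -1.5]
opening: 0.415
```

Emit:
{"fn": "drive_tool", "kwargs": {"deltas": [[0.1, 0, 0, 0], [0.1, 0, 0, 0], [0, 0, 0, 0], [0, 0, 0, 0]]}}

```text
clock: 12.13
eef_pos: [516.4, -17.1, 39.5]
tcp_rot: [3.141, 0.002, -0.183]
contact_force: [-4.9, 1.0, -2.8]
opening: 0.418
```

```bash
cat > chk.py <<'E'
from h import *
# side-view profile of plate/holder in holder frame; args: holder
S,ang={'L':((538.3,-20.1),-10.5),'S':((536.6,-227.1),6.4)}[sys.argv[1]]
ang=np.radians(ang);a=np.array([np.cos(ang),np.sin(ang)]);n=np.array([-a[1],a[0]])
s=r.sense();print(s['eef_pos'].round(1),s['contact_force'].round(1),'TCP local',np.round((s['eef_pos'][:2]-S)@np.c_[a,n],1))
for v in sys.argv[2:]:
    p,d=cams.grab_frame(v);W=world(v,d);hsv=cv2.cvtColor(p,cv2.COLOR_RGB2HSV)
    L=(W[...,:2]-S)@np.c_[a,n];H,Sa,V=[hsv[...,i].astype(int) for i in range(3)]
    near=(abs(L[...,0])<130)&(abs(L[...,1])<30)&(W[...,2]>12)
    m=near&(Sa<70)&(V>85)&(W[...,2]<46)
    for x in range(-125,80,20):
        k=m&(abs(L[...,0]-x)<10)&(abs(L[...,1])<18)
        if k.sum()>5: print(v,x,k.sum(),'z %.1f'%np.median(W[...,2][k]),'y %.1f..%.1f'%tuple(np.percentile(L[...,1][k],[3,97])))
    k=m&(abs(L[...,1])<15)&(L[...,0]<50)
    if k.any(): print(v,'tail x %.1f'%np.percentile(L[...,0][k],1))
    b=near&(H>18)&(H<32)&(Sa>165)&(V>110)&(L[...,0]>50)
    if b.sum()>3: print(v,'brass',b.sum(),'x %.1f..%.1f'%tuple(np.percentile(L[...,0][b],[3,97])),'z',np.median(W[...,2][b]).round(1))
E
python3 chk.py L side top
```

```text
[516.4 -17.1  39.5] [-4.9  1.  -2.8] TCP local [-22.1  -1. ]
side -85 73 z 41.2 y -15.6..15.2
side -65 82 z 40.0 y -16.7..17.1
side -45 67 z 38.5 y -17.4..15.2
side 15 70 z 34.7 y -17.1..16.1
side 35 70 z 33.2 y -16.6..15.4
side 55 75 z 31.4 y -16.6..16.0
side 75 15 z 30.0 y -10.3..16.5
side tail x -89.5
side brass 7 x 86.7..92.0 z 34.3
top -85 86 z 39.6 y -16.5..16.4
top -65 26 z 39.2 y -16.5..16.2
top 55 34 z 29.8 y -15.3..15.9
top 75 41 z 29.1 y -16.3..12.4
top tail x -89.7
top brass 13 x 87.2..93.0 z 32.4
```

Emit:
{"fn": "drive_tool", "kwargs": {"deltas": [[0.1, 0, 0, 0], [0.1, 0, 0, 0], [0.1, 0, 0, 0], [0.1, 0, 0, 0], [0, 0, 0, 0], [0, 0, 0, 0]]}}

```text
clock: 12.73
eef_pos: [519.7, -17.7, 39.3]
tcp_rot: [3.141, 0.003, -0.183]
contact_force: [-5.9, 1.8, -2.4]
opening: 0.415
```

Emit:
{"fn": "drive_tool", "kwargs": {"deltas": [[0.1, 0, 0, 0], [0.05, 0, 0, 0], [0, 0, 0, 0], [0, 0, 0, 0], [0, 0, 0, 0]]}}

```text
clock: 13.15
eef_pos: [520.9, -18.0, 39.2]
tcp_rot: [3.141, 0.004, -0.183]
contact_force: [-7.5, 1.0, -1.9]
opening: 0.416
```

```bash
python3 chk.py L side top
```

```text
[520.9 -18.   39.2] [-7.5  1.  -1.9] TCP local [-17.5  -1.1]
side -85 53 z 40.8 y -16.6..15.5
side -65 83 z 39.8 y -16.4..15.0
side -45 73 z 38.3 y -17.0..15.3
side -25 10 z 37.4 y -17.1..13.2
side 15 46 z 34.5 y -15.2..16.3
side 35 77 z 32.7 y -16.6..16.0
side 55 78 z 31.7 y -17.2..16.9
side 75 15 z 30.3 y -15.5..13.8
side tail x -84.9
side brass 4 x 93.6..97.1 z 34.5
top -85 60 z 38.7 y -16.1..17.0
top -65 70 z 38.2 y -16.8..16.4
top 75 32 z 28.1 y -4.4..14.2
top tail x -85.4
top brass 14 x 90.6..96.9 z 33.2
```

Emit:
{"fn": "drive_tool", "kwargs": {"deltas": [[0.1, 0, 0, 0], [0.02, 0, 0, 0], [0, 0, 0, 0], [0, 0, 0, 0]]}}

```text
clock: 13.58
eef_pos: [521.8, -18.2, 39.2]
tcp_rot: [3.141, 0.004, -0.183]
contact_force: [-8.0, 1.8, -2.1]
opening: 0.418
```

Emit:
{"fn": "drive_tool", "kwargs": {"deltas": [[0, 0, 0.1, 0], [0, 0, 0.1, 0], [0, 0, 0.1, 0], [0, 0, 0, 0], [0, 0, 0, 0]]}}

```text
clock: 14.0
eef_pos: [521.9, -18.3, 36.1]
tcp_rot: [3.141, 0.004, -0.183]
contact_force: [-8.0, 0.7, -2.8]
opening: 0.415
```

Emit:
{"fn": "drive_tool", "kwargs": {"deltas": [[0, 0, 0.1, 0], [0, 0, 0.1, 0], [0, 0, 0.1, 0], [0, 0, 0, 0], [0, 0, 0, 0]]}}

```text
clock: 14.42
eef_pos: [522.0, -18.3, 33.2]
tcp_rot: [3.141, 0.004, -0.183]
contact_force: [-6.9, 1.3, -3.0]
opening: 0.411
```

```bash
python3 chk.py L side top
```

```text
[522.  -18.3  33.2] [-6.9  1.3 -3. ] TCP local [-16.4  -1.2]
side -85 50 z 31.2 y -15.1..14.7
side -65 87 z 29.9 y -17.0..15.0
side -45 83 z 30.5 y -17.1..15.1
side -25 8 z 30.8 y -15.0..4.8
side 15 45 z 30.1 y -15.9..16.3
side 35 74 z 29.8 y -15.7..15.3
side 55 75 z 29.4 y -16.6..16.7
side 75 17 z 29.4 y -13.4..15.3
side tail x -85.2
side brass 8 x 91.3..99.8 z 33.9
top -85 58 z 29.3 y -16.8..15.6
top -65 82 z 28.7 y -16.7..16.2
top 75 39 z 27.6 y -12.7..14.2
top tail x -85.4
top brass 13 x 91.2..97.8 z 32.8
```

Emit:
{"fn": "drive_tool", "kwargs": {"deltas": [[0, 0, 0.1, 0], [0, 0, 0.05, 0], [0, 0, 0, 0], [0, 0, 0, 0]]}}

```text
clock: 14.85
eef_pos: [522.0, -18.3, 32.2]
tcp_rot: [3.141, 0.004, -0.183]
contact_force: [-10.2, 1.7, 5.3]
opening: 0.415
```

Emit:
{"fn": "drive_tool", "kwargs": {"deltas": [[0, 0, 0, 0], [0, 0, 0, 0], [0, 0, 0, 0], [0, 0, 0, 0], [0, 0, 0, 0], [0, 0, 0, 0]], "jaw": 0.3}}

```text
clock: 15.35
eef_pos: [524.4, -18.4, 32.4]
tcp_rot: [-3.142, -0.001, -0.183]
contact_force: [-0.3, -0.5, -0.3]
opening: 0.703
```

```bash
python3 chk.py L side top; python3 -c "
from h import *
plan(530.3,170.6,120,-0.100)"
```

```text
[524.4 -18.4  32.4] [-0.3 -0.5 -0.3] TCP local [-13.9  -0.9]
side -85 52 z 29.3 y -16.4..16.1
side -65 85 z 29.1 y -16.5..15.6
side -45 86 z 29.2 y -16.6..15.2
side -25 15 z 29.7 y -16.4..10.0
side 15 31 z 29.3 y -16.0..15.5
side 35 75 z 29.5 y -16.0..15.9
side 55 81 z 29.3 y -16.7..15.6
side 75 13 z 29.3 y -13.9..14.0
side tail x -85.5
top -85 64 z 27.3 y -16.7..15.7
top -65 86 z 27.4 y -16.4..16.3
top 75 29 z 26.8 y -16.6..9.3
top tail x -86.3
top brass 9 x 92.0..95.9 z 33.0
roll -0.083 then tool cm [ -1.285 -18.871  -8.765] F [-1.1  0.  -0.1] t 15.45
```

Emit:
{"fn": "drive_tool", "kwargs": {"deltas": [[0, 0, -0.5, 0], [0, 0, -2, 0], [0, 0, -3, 0], [0, 0, -3, -0.083], [-0.2, -3, 0, 0], [-0.2, -3.3, 0, 0], [-0.3, -3.3, 0, 0], [-0.2, -3.3, 0, 0], [-0.2, -3.3, 0, 0], [-0.2, -2.7, 0, 0], [0, 0, 0, 0], [0, 0, 0, 0]], "jaw": 0.1}}

```text
clock: 16.45
eef_pos: [529.9, 172.1, 117.5]
tcp_rot: [-3.142, -0.0, -0.098]
contact_force: [-0.4, -0.6, -0.7]
opening: 0.9
```

```bash
python3 - <<'E'
from h import *
p,d=cams.grab_frame('wrist')
hsv=cv2.cvtColor(p,cv2.COLOR_RGB2HSV)
m=((hsv[...,1]<60)&(hsv[...,2]>100)).astype(np.uint8)
m=cv2.morphologyEx(m,cv2.MORPH_CLOSE,np.ones((7,7)))
k,lab,st,ce=cv2.connectedComponentsWithStats(m)
for i in range(1,k):
    if st[i,4]<3000: continue
    c=max(cv2.findContours((lab==i).astype(np.uint8),0,1)[0],key=len).reshape(-1,2)
    P=pts('wrist',c,z=10); print(ce[i],st[i],cv2.minAreaRect(P[:,:2].astype(np.float32)))
plan(530.4,170.8,18,-0.100)
E
python3 chk.py L side top
```

```text
[279.91640743 201.96186653] [ 252  106   57  196 9965] ((530.2667846679688, 169.40121459960938), (35.504920959472656, 138.28648376464844), 84.13531494140625)
[545.10739437 251.65228873] [ 516  152   44  161 3408] ((488.727294921875, -12.710128784179688), (125.04414367675781, 33.79340744018555), 7.578345775604248)
roll 0.001 then tool cm [0.066 0.02  9.94 ] F [ 0.2 -1.  -1.7] t 16.5
[529.8 171.1 117.4] [ 0.2 -1.  -1.7] TCP local [-43.2 186.4]
side -85 61 z 29.9 y -16.3..15.7
side -65 90 z 29.5 y -16.4..16.1
side -45 25 z 29.8 y -16.8..14.1
side 55 27 z 28.9 y -7.2..16.8
side 75 78 z 40.1 y -17.6..17.1
side tail x -86.4
side brass 10 x 89.5..96.3 z 34.6
top -85 74 z 28.0 y -16.9..15.6
top -65 113 z 27.6 y -17.0..16.2
top -45 110 z 27.7 y -16.7..16.6
top -25 112 z 27.8 y -16.3..16.3
top -5 110 z 27.7 y -17.0..16.4
top 15 111 z 27.4 y -17.3..16.3
top 35 111 z 27.8 y -16.6..16.6
top 55 107 z 27.3 y -16.6..16.2
top 75 117 z 36.2 y -17.0..16.5
top tail x -86.9
top brass 13 x 90.2..96.1 z 33.1
```

Emit:
{"fn": "drive_tool", "kwargs": {"deltas": [[0, 0.08, 2, 0], [0, 0, 2.5, 0], [0, 0, 2.5, 0], [0, 0, 1.8, 0], [0, 0, 0.8, 0], [0, 0, 0.2, 0], [0, 0, 0, 0], [0, 0, 0, 0]]}}

```text
clock: 17.27
eef_pos: [530.7, 169.9, 20.2]
tcp_rot: [-3.141, -0.001, -0.101]
contact_force: [-0.4, -0.5, 0.1]
opening: 0.899
```

Emit:
{"fn": "drive_tool", "kwargs": {"deltas": [[0, 0, 0, 0], [0, 0, 0, 0], [0, 0, 0, 0], [0, 0, 0, 0], [0, 0, 0, 0], [0, 0, 0, 0], [0, 0, 0, 0], [0, 0, 0, 0]], "jaw": 1, "force": 40}}

```text
clock: 17.93
eef_pos: [530.4, 170.3, 20.2]
tcp_rot: [-3.141, -0.001, -0.1]
contact_force: [-2.6, -0.1, 9.1]
opening: 0.401
```

```bash
python3 -c "
from h import *
plan(536.6-28*.9938,-227.1-28*.1115,118,0.1117);print(r.sense()['eef_pos'],r.sense()['opening'])"
```

```text
roll -0.212 then tool cm [-6.61  39.562 -9.778] F [-2.6 -0.1  9.1] t 17.93
[530.36072511 170.30122432  20.21759026] 0.40078359025979643
```

Emit:
{"fn": "drive_tool", "kwargs": {"deltas": [[0, 0, -1, 0], [0, 0, -2.5, 0], [0, 0, -3.3, -0.1], [0, 0, -3, -0.112], [-0.55, 3.3, 0, 0], [-0.55, 3.3, 0, 0], [-0.55, 3.3, 0, 0], [-0.55, 3.3, 0, 0], [-0.55, 3.3, 0, 0], [-0.55, 3.3, 0, 0], [-0.55, 3.3, 0, 0], [-0.55, 3.3, 0, 0]]}}

```text
clock: 18.93
eef_pos: [514.9, -98.6, 117.7]
tcp_rot: [-3.141, 0.0, 0.112]
contact_force: [0.8, -0.3, -4.3]
opening: 0.404
```

Emit:
{"fn": "drive_tool", "kwargs": {"deltas": [[-0.55, 3.3, 0, 0], [-0.55, 3.3, 0, 0], [-0.55, 3.3, 0, 0], [-0.55, 3, 0, 0], [0, 0, 0, 0], [0, 0, 0, 0], [0, 0, 0, 0], [0, 0, 0, 0]]}}

```text
clock: 19.6
eef_pos: [507.9, -226.8, 117.3]
tcp_rot: [-3.141, 0.001, 0.112]
contact_force: [0.3, 0.2, -3.8]
opening: 0.408
```

```bash
python3 - <<'E'
from h import *
plan(536.6-28*.9938,-227.1-28*.1115,100,0.1117);s=r.sense();print(s['eef_pos'],s['tcp_rot'],s['opening'])
p,d=cams.grab_frame('wrist')
cv2.imwrite('pics/w5.png',p[...,::-1])
t=np.radians(6.4);a=np.array([np.cos(t),np.sin(t)]);n=np.array([-a[1],a[0]]);S=np.array([536.6,-227.1])
for nm,X,z in(('lipin',-70,29),('mouthroof',50,41),('roofend',100,41)):
    for w in(-18,18) if nm=='lipin' else (-28,28):
        print(nm,w,proj('wrist',np.r_[S+a*X+n*w,z])[0].round(1))
E
```

```text
roll 0.001 then tool cm [0.05  0.352 1.728] F [ 0.3  0.2 -3.8] t 19.6
[ 507.88330894 -226.78213552  117.28109676] [-3.14096035e+00  5.98264220e-04  1.12396596e-01] 0.40837107762234387
lipin -18 [309.6 280.7]
lipin 18 [255.4 280.7]
mouthroof -28 [336.   90.2]
mouthroof 28 [232.1  90.1]
roofend -28 [339.9 -12. ]
roofend 28 [229.3 -12.3]
```

View pics/w5.png

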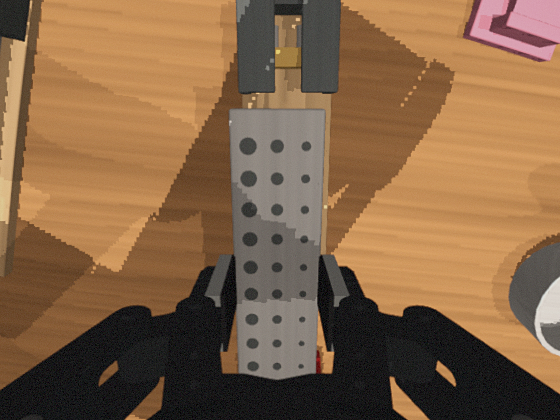

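```bash
python3 - <<'E'
from h import *
p=cv2.imread('pics/w5.png')[...,::-1];hsv=cv2.cvtColor(np.ascontiguousarray(p),cv2.COLOR_RGB2HSV);H,S,V=[hsv[...,i].astype(int) for i in range(3)]
m=(S<90)&(V<100);t=np.radians(6.4);a=np.array([np.cos(t),np.sin(t)]);n=np.array([-a[1],a[0]]);S0=np.array([536.6,-227.1])
for row in(20,40,60,75,85):
    c=np.where(m[row,200:380])[0]+200
    P=pts('wrist',[[c[0]-.5,row],[c[-1]+.5,row]],z=41); print(row,c[0],c[-1],((P[:,:2]-S0)@np.c_[a,n]).round(1).tolist())
c=[[229.5,111],[325.5,111],[236,330],[319,330]]
P=pts('wrist',c,z=107); print('plate',((P[:,:2]-S0)@np.c_[a,n]).round(1).tolist())
s=r.sense();print('tcp',((s['eef_pos'][:2]-S0)@np.c_[a,n]).round(1))
m=m&(np.arange(420)[:,None]<120)
for col in(245,255,320,330):
    rr=np.where(m[:110,col])[0]; print(col,rr.max(),((pts('wrist',[[col,rr.max()+.5]],z=41)[:,:2]-S0)@np.c_[a,n]).round(1))
E
python3 chk.py S top side | grep -v plate
```

```text
20 240 339 [[84.8, 23.2], [84.9, -28.4]]
40 238 338 [[75.1, 24.4], [75.3, -28.3]]
60 238 338 [[65.3, 24.7], [65.4, -28.7]]
75 238 337 [[57.7, 24.9], [57.8, -28.5]]
85 238 337 [[52.6, 25.0], [52.7, -28.7]]
plate [[40.4, 21.3], [40.4, -14.0], [-53.0, 21.9], [-53.0, -14.8]]
tcp [-28.3   3.6]
245 93 [[48.2 21.1]]
255 92 [[48.7 15.7]]
320 91 [[ 49.3 -19.4]]
330 92 [[ 48.8 -24.8]]
[ 508.1 -226.7  117.3] [ 0.1 -0.3 -3.5] TCP local [-28.3   3.6]
```

Emit:
{"fn": "drive_tool", "kwargs": {"deltas": [[0, 0.48, 1, 0], [0, 0, 2, 0], [0, 0, 2, 0], [0, 0, 1, 0], [0, 0, 0.4, 0], [0, 0, 0, 0], [0, 0, 0, 0]], "force": 20}}

```text
clock: 20.33
eef_pos: [509.0, -232.6, 53.5]
tcp_rot: [3.142, -0.0, 0.112]
contact_force: [0.4, -0.2, -4.0]
opening: 0.396
```

```bash
python3 chk.py S top side; python3 -c "
from h import *
plan(0,0,0,.1117)"
```

```text
[ 509.  -232.6   53.5] [ 0.4 -0.2 -4. ] TCP local [-28.   -2.4]
top -105 12 z 41.9 y -13.6..14.7
top -85 100 z 42.5 y -17.3..14.2
top -65 42 z 42.9 y -12.0..10.4
top tail x -96.8
top brass 4 x 64.0..69.3 z 33.2
side -85 36 z 44.9 y -15.4..13.9
side -65 33 z 44.7 y -14.7..13.0
side -45 21 z 44.5 y -12.4..14.0
side -5 12 z 43.9 y -16.3..3.2
side 15 34 z 44.4 y -14.7..13.6
side 35 32 z 43.8 y -16.9..14.3
side tail x -95.7
roll 0.000 then tool cm [-48.031 -28.818   5.414] F [ 0.2 -0.3 -3.9] t 20.43
```

Emit:
{"fn": "drive_tool", "kwargs": {"deltas": [[0, -0.1, 0.1, 0], [0, 0, 0.1, 0], [0, 0, 0.1, 0], [0, 0, 0.1, 0], [0, 0, 0, 0], [0, 0, 0, 0]]}}

```text
clock: 20.93
eef_pos: [508.6, -231.5, 49.3]
tcp_rot: [-3.142, 0.0, 0.112]
contact_force: [0.3, 0.2, -3.9]
opening: 0.402
```

Emit:
{"fn": "drive_tool", "kwargs": {"deltas": [[0, 0, 0.1, 0], [0, 0, 0.1, 0], [0, 0, 0.1, 0], [0, 0, 0, 0], [0, 0, 0, 0]]}}

```text
clock: 21.35
eef_pos: [509.2, -231.7, 46.6]
tcp_rot: [3.141, -0.001, 0.112]
contact_force: [2.0, 1.6, 1.4]
opening: 0.405
```

Emit:
{"fn": "drive_tool", "kwargs": {"deltas": [[0, 0, 0, 0], [0, 0, 0, 0], [0, 0, 0, 0], [0, 0, 0, 0], [0, 0, 0, 0], [0, 0, 0, 0]], "jaw": 0.4}}

```text
clock: 21.85
eef_pos: [508.5, -231.6, 46.2]
tcp_rot: [-3.142, 0.0, 0.112]
contact_force: [-0.8, 0.1, -0.5]
opening: 0.598
```

```bash
python3 chk.py S top side
```

```text
[ 508.5 -231.6   46.2] [-0.8  0.1 -0.5] TCP local [-28.4  -1.3]
top -105 10 z 40.6 y -11.2..14.8
top -85 109 z 39.5 y -16.0..16.3
top -65 40 z 38.5 y -12.0..12.2
top tail x -96.2
top brass 12 x 64.2..72.0 z 33.2
side -85 56 z 42.5 y -14.8..15.6
side -65 54 z 40.6 y -14.1..16.3
side -45 23 z 38.2 y -14.4..15.8
side -5 15 z 33.2 y -17.3..9.3
side 15 55 z 32.0 y -15.4..15.1
side 35 43 z 29.7 y -17.0..15.0
side tail x -95.1
```

Emit:
{"fn": "drive_tool", "kwargs": {"deltas": [[-0.8, 0, 0, 0], [-0.8, 0, 0, 0], [0, 0, 0.25, 0], [0, 0, 0.25, 0], [0, 0, 0, 0], [0, 0, 0, 0]]}}

```text
clock: 22.45
eef_pos: [492.7, -233.4, 41.1]
tcp_rot: [-3.141, 0.0, 0.112]
contact_force: [0.6, -1.3, 0.2]
opening: 0.6
```

Emit:
{"fn": "drive_tool", "kwargs": {"deltas": [[0, 0, 0, 0], [0, 0, 0, 0], [0, 0, 0, 0], [0, 0, 0, 0], [0, 0, 0, 0], [0, 0, 0, 0], [0, 0, 0, 0]], "jaw": 1, "force": 20}}

```text
clock: 23.03
eef_pos: [493.0, -233.4, 41.4]
tcp_rot: [3.141, -0.0, 0.112]
contact_force: [0.5, -0.2, 1.9]
opening: 0.414
```

Emit:
{"fn": "drive_tool", "kwargs": {"deltas": [[0.3, 0, 0, 0], [0.3, 0, 0, 0], [0.3, 0, 0, 0], [0.3, 0, 0, 0], [0.2, 0, 0, 0], [0, 0, 0, 0], [0, 0, 0, 0]]}}

```text
clock: 23.62
eef_pos: [507.0, -231.7, 41.2]
tcp_rot: [3.142, -0.0, 0.112]
contact_force: [-0.3, -0.3, -3.1]
opening: 0.416
```

```bash
python3 chk.py S top side
```

```text
[ 507.  -231.7   41.2] [-0.3 -0.3 -3.1] TCP local [-30.   -1.3]
top -85 40 z 40.2 y -16.7..15.4
top -65 32 z 40.2 y -7.1..12.7
top 35 6 z 28.9 y 14.0..16.8
top 55 6 z 28.3 y 10.6..16.1
top tail x -82.2
top brass 11 x 64.5..71.9 z 32.0
side -85 21 z 42.7 y -13.2..15.2
side -65 51 z 41.2 y -13.3..17.2
side -45 20 z 40.3 y -11.4..15.3
side -5 27 z 34.7 y -16.8..14.4
side 15 52 z 33.5 y -15.7..13.7
side 35 52 z 31.3 y -16.3..15.1
side 55 13 z 30.7 y -17.3..12.6
side tail x -81.6
```

Emit:
{"fn": "drive_tool", "kwargs": {"deltas": [[0.2, 0, 0, 0], [0.2, 0, 0, 0], [0, 0, 0, 0], [0, 0, 0, 0], [0, 0, 0, 0]]}}

```text
clock: 24.13
eef_pos: [510.8, -231.4, 41.3]
tcp_rot: [3.141, -0.0, 0.112]
contact_force: [1.2, -0.3, -2.7]
opening: 0.418
```

Emit:
{"fn": "drive_tool", "kwargs": {"deltas": [[0.1, 0, 0, 0], [0, 0, 0, 0], [0, 0, 0, 0], [0, 0, 0, 0]]}}

```text
clock: 24.47
eef_pos: [511.6, -231.2, 41.3]
tcp_rot: [-3.142, 0.0, 0.112]
contact_force: [-0.2, -0.1, -2.7]
opening: 0.417
```

Emit:
{"fn": "drive_tool", "kwargs": {"deltas": [[0.1, 0, 0, 0], [0, 0, 0, 0], [0, 0, 0, 0], [0, 0, 0, 0]]}}

```text
clock: 24.8
eef_pos: [512.7, -231.1, 41.3]
tcp_rot: [3.142, -0.0, 0.112]
contact_force: [-0.2, 0.4, -2.9]
opening: 0.418
```

Emit:
{"fn": "drive_tool", "kwargs": {"deltas": [[0.1, 0, 0, 0], [0, 0, 0, 0], [0, 0, 0, 0], [0, 0, 0, 0]]}}

```text
clock: 25.13
eef_pos: [513.7, -231.0, 41.3]
tcp_rot: [3.142, -0.0, 0.112]
contact_force: [0.3, 0.1, -2.5]
opening: 0.414
```

Emit:
{"fn": "drive_tool", "kwargs": {"deltas": [[0.1, 0, 0, 0], [0, 0, 0, 0], [0, 0, 0, 0], [0, 0, 0, 0]]}}

```text
clock: 25.47
eef_pos: [514.0, -230.9, 41.1]
tcp_rot: [-3.141, 0.001, 0.112]
contact_force: [-3.9, -1.2, -1.5]
opening: 0.414
```

Emit:
{"fn": "drive_tool", "kwargs": {"deltas": [[0.1, 0, 0, 0], [0, 0, 0, 0], [0, 0, 0, 0], [0, 0, 0, 0]]}}

```text
clock: 25.8
eef_pos: [515.0, -230.7, 41.1]
tcp_rot: [-3.141, 0.001, 0.112]
contact_force: [-4.7, -1.8, -2.1]
opening: 0.414
```

Emit:
{"fn": "drive_tool", "kwargs": {"deltas": [[0.1, 0, 0, 0], [0, 0, 0, 0], [0, 0, 0, 0], [0, 0, 0, 0]]}}

```text
clock: 26.13
eef_pos: [515.9, -230.6, 41.1]
tcp_rot: [-3.141, 0.001, 0.112]
contact_force: [-4.7, -1.6, -2.1]
opening: 0.41
```

```bash
python3 chk.py S top side
```

```text
[ 515.9 -230.6   41.1] [-4.7 -1.6 -2.1] TCP local [-20.9  -1.2]
top -65 85 z 40.4 y -15.3..17.0
top tail x -73.4
side -65 54 z 41.6 y -13.9..15.1
side -45 47 z 39.9 y -13.5..16.4
side 15 50 z 34.2 y -16.4..15.4
side 35 55 z 31.6 y -17.0..15.7
side 55 11 z 31.7 y -14.7..13.9
side tail x -72.5
```

Emit:
{"fn": "drive_tool", "kwargs": {"deltas": [[0.1, 0, 0, 0], [0.1, 0, 0, 0], [0.1, 0, 0, 0], [0.1, 0, 0, 0], [0, 0, 0, 0], [0, 0, 0, 0]]}}

```text
clock: 26.73
eef_pos: [519.5, -230.1, 41.0]
tcp_rot: [-3.141, 0.002, 0.112]
contact_force: [-7.6, -2.9, -0.9]
opening: 0.412
```

Emit:
{"fn": "drive_tool", "kwargs": {"deltas": [[0.1, 0, 0, 0], [0.1, 0, 0, 0], [0.02, 0, 0, 0], [0, 0, 0, 0], [0, 0, 0, 0]]}}

```text
clock: 27.15
eef_pos: [521.3, -229.9, 40.9]
tcp_rot: [-3.141, 0.003, 0.112]
contact_force: [-8.0, -3.1, -0.7]
opening: 0.412
```

```bash
python3 chk.py S top side
```

```text
[ 521.3 -229.9   40.9] [-8.  -3.1 -0.7] TCP local [-15.5  -1.1]
top -65 75 z 39.9 y -15.4..16.2
top -45 27 z 39.6 y -4.1..15.4
top tail x -75.8
side -65 38 z 41.5 y -14.5..16.4
side -45 58 z 40.1 y -13.8..16.2
side -25 9 z 38.4 y -2.5..16.4
side 15 39 z 34.4 y -16.0..16.0
side 35 53 z 33.0 y -14.8..16.6
side 55 11 z 31.0 y -16.2..13.0
side tail x -67.1
```

Emit:
{"fn": "drive_tool", "kwargs": {"deltas": [[0.04, 0, 0, 0], [0, 0, 0.1, 0], [0, 0, 0.1, 0], [0, 0, 0.1, 0], [0, 0, 0, 0], [0, 0, 0, 0]]}}

```text
clock: 27.75
eef_pos: [521.7, -229.8, 37.9]
tcp_rot: [-3.141, 0.003, 0.112]
contact_force: [-7.3, -2.3, -1.7]
opening: 0.414
```

Emit:
{"fn": "drive_tool", "kwargs": {"deltas": [[0, 0, 0.1, 0], [0, 0, 0.1, 0], [0, 0, 0.1, 0], [0, 0, 0, 0], [0, 0, 0, 0]]}}

```text
clock: 28.17
eef_pos: [521.8, -229.8, 34.9]
tcp_rot: [-3.141, 0.002, 0.112]
contact_force: [-7.1, -2.0, -1.2]
opening: 0.412
```

```bash
python3 chk.py S top side
```

```text
[ 521.8 -229.8   34.9] [-7.1 -2.  -1.2] TCP local [-15.  -1.]
top -65 83 z 30.1 y -14.9..17.2
top -45 27 z 29.3 y -3.9..14.3
top tail x -77.0
side -65 40 z 32.1 y -15.4..16.3
side -45 60 z 32.3 y -15.2..16.7
side -25 10 z 30.2 y 1.6..14.8
side 15 37 z 31.2 y -17.1..7.5
side 35 51 z 30.5 y -15.7..14.4
side 55 9 z 29.2 y -13.6..11.3
side tail x -68.5
```

Nearly flat, with the tail below the lip's top. I'll go down about 2 mm more, then release.

Emit:
{"fn": "drive_tool", "kwargs": {"deltas": [[0, 0, 0.1, 0], [0, 0, 0.1, 0], [0, 0, 0, 0], [0, 0, 0, 0]]}}

```text
clock: 28.6
eef_pos: [522.0, -229.9, 33.2]
tcp_rot: [-3.141, 0.002, 0.112]
contact_force: [-7.6, -1.7, 2.1]
opening: 0.414
```

Emit:
{"fn": "drive_tool", "kwargs": {"deltas": [[0, 0, 0, 0], [0, 0, 0, 0], [0, 0, 0, 0], [0, 0, 0, 0], [0, 0, 0, 0], [0, 0, 0, 0]], "jaw": 0.3}}

```text
clock: 29.1
eef_pos: [523.4, -229.9, 33.4]
tcp_rot: [3.141, -0.0, 0.112]
contact_force: [0.3, 0.4, -0.1]
opening: 0.699
```

Emit:
{"fn": "drive_tool", "kwargs": {"deltas": [[0, 0, -0.5, 0], [0, 0, -2, 0], [0, 0, -3, 0], [0, 0, -3, 0], [0, 0, -3, 0], [-2, 3, 0, 0], [-3, 3, 0, 0], [-3, 3, 0, 0], [-3, 0, 0, 0], [-3, 0, 0, 0], [0, 0, 0, 0], [0, 0, 0, 0]]}}

```text
clock: 30.1
eef_pos: [393.8, -334.1, 148.7]
tcp_rot: [3.142, -0.0, 0.11]
contact_force: [0.1, -0.4, -0.6]
opening: 0.7
```

```bash
python3 chk.py S top side; python3 chk.py L top side; python3 - <<'E'
from h import *
p,d=cams.grab_frame('side'); cv2.imwrite('pics/s6.png',cv2.resize(p[130:290,150:400,::-1],(800,512),interpolation=2))
p,d=cams.grab_frame('top');np.savez('top0.npz',p=p,d=d)
p,d=cams.grab_frame('side');np.savez('side0.npz',p=p,d=d)
E
python3 m.py
```

```text
[ 393.8 -334.1  148.7] [ 0.1 -0.4 -0.6] TCP local [-153.8  -90.4]
top -85 14 z 28.4 y -15.2..13.4
top -65 109 z 27.6 y -15.2..16.7
top -45 108 z 27.8 y -15.3..16.4
top -25 112 z 27.5 y -16.9..16.6
top -5 112 z 27.7 y -16.3..16.5
top 15 113 z 27.5 y -16.7..16.8
top 35 112 z 27.8 y -16.2..16.9
top 55 118 z 31.3 y -16.9..16.2
top 75 68 z 40.3 y -16.5..17.2
top tail x -76.2
top brass 12 x 71.7..76.9 z 34.1
side -85 6 z 30.2 y -10.5..5.4
side -65 59 z 29.4 y -15.4..15.7
side -45 69 z 29.8 y -15.8..15.8
side -25 69 z 30.1 y -16.3..14.1
side -5 74 z 29.1 y -16.3..16.9
side 15 73 z 29.4 y -15.4..16.8
side 35 73 z 30.0 y -16.8..15.9
side 55 42 z 41.0 y -17.9..15.5
side 75 39 z 42.8 y -17.6..17.1
side tail x -76.7
side brass 6 x 70.8..76.3 z 36.6
[ 395.8 -334.2  148.9] [-0.3  0.3 -0.2] TCP local [ -82.8 -334.8]
top -85 103 z 28.0 y -16.9..16.0
top -65 113 z 27.4 y -16.5..17.1
top -45 110 z 27.4 y -16.6..16.6
top -25 113 z 27.9 y -16.7..16.4
top -5 110 z 27.6 y -16.7..16.6
top 15 110 z 27.6 y -17.3..15.9
top 35 112 z 27.8 y -16.6..16.7
top 55 108 z 27.6 y -16.6..16.1
top 75 113 z 36.4 y -16.8..
[... 842 characters left out ...]
1 -226.3 size 10.1 2.5 ang -89.64 px 343,244 zmed 27.4
side roof ctr 609.9 -219.3 size 56.3 48.1 ang -84.40 px 262,171 zmed 42.5
side roof ctr 629.0 -36.2 size 56.3 49.6 ang 79.84 px 248,223 zmed 42.3
side lip ctr 467.3 -228.1 size 50.2 23.7 ang 62.22 px 315,175 zmed 28.2
side lip ctr 597.9 -235.7 size 16.5 7.9 ang 2.94 px 267,170 zmed 30.0
side lip ctr 566.9 -210.3 size 132.3 33.8 ang 14.06 px 276,179 zmed 27.3
side lip ctr 642.5 -49.5 size 12.0 8.7 ang -19.87 px 244,222 zmed 30.8
side lip ctr 701.1 -44.4 size 13.2 3.0 ang -14.28 px 220,223 zmed 25.3
side lip ctr 611.0 -44.8 size 20.5 10.5 ang -41.69 px 256,224 zmed 29.2
side lip ctr 550.2 -8.9 size 214.5 40.5 ang -3.09 px 281,238 zmed 27.4
```

View pics/s6.png

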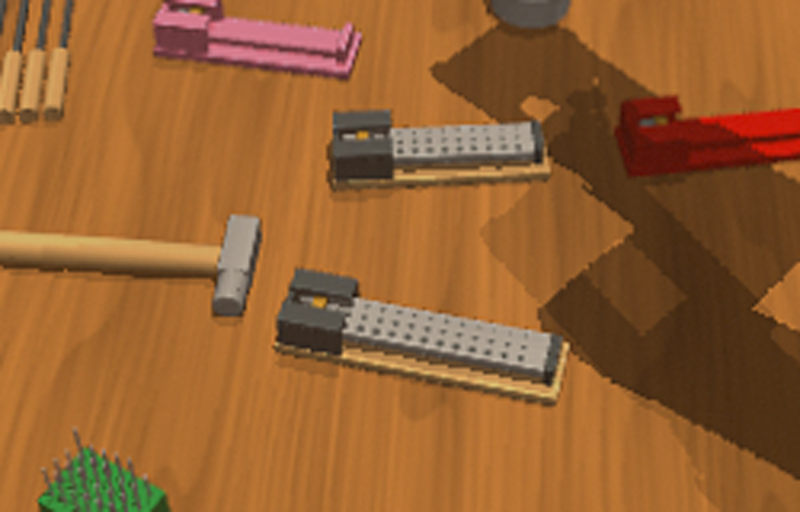

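```bash
python3 -c "
from h import *
print(r.sense()['clock'],r.sense()['contact_force'].round(1));print(job.sign_off())"
```

```text
30.45 [ 0.  -0.6  0.8]
the job is handed in; nothing more can be done
None
```

Both plates are in the holders of their own length, and I handed the job in at 30.5 s. For each plate I rested the tail on the lip and let the nose drop. I then regripped at 20 N, slid the nose under the roof, pushed the stop back about 7.5 mm, lowered the tail behind the lip and let go.

- **Last checks:** Both plates lie flat, with their top faces 27.6 mm above the bench in the top view (28 expected) and 29.0–30.1 mm in the side view, which had been reading about 1–2 mm high. Both are within about 1 mm of the lane's middle. The final side picture shows both tails behind the lips, with the hammer, bur stand and look-alikes looking undisturbed and only the tin's edge in the crop. The gripper is clear, reading under 1 N.
- **Forces:** I read the wrist force only at the end of each move. It peaked at about 11 N along the lane while pressing on the stops. The highest was 23 N vertically, when I set the long plate on its lip.
- **What disagreed:** The wrist camera put the short holder's roof about 2 mm to the side of the other two views, so I aimed between them. After release the tail readings (long −89.6 and −92.7 mm, short about −76.5 mm) also picked up the grey lip. That leaves the final position along the lane resting on the picture and on the spring pressing each plate against its lip.

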